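# Stroke the tea warmer up to high

## Task

Turn the tea warmer up from low to high: put your closed fingertips on the narrow end of its curved slide bar and trace the bar's whole curve to the wide end in one unbroken stroke, pressing lightly so that the bar stays dipped all the way but never hits its stop. Come down on the bar only at the narrow end, and finish with the fingertips still resting on the wide end, holding it lightly pressed. Nothing is to be picked up: leave the tea bowl on the hot plate and the teapot, jar and saucers where they stand.

Things in the scene. Friction and masses are not known exactly. Their poses are not given: they have to be found in the camera images.
- warmer: Round black tea warmer, a disc 276 mm across, 16 mm high, fixed to the table, at any yaw. Origin: centre of its underside, z up. Steel hot plate in the middle, 136 mm across, top at 20 mm. Around this an aluminium slide bar, an arc of mid-line radius 110 mm about the origin over 120 degrees on the warmer's own -x side; its flat top is 34 mm above the table when untouched.
- bar (a joint): How far the whole slide bar is pressed down, in m: 0 untouched, 0.012 at its hard stop. It sinks level, straight down, on a soft spring wherever pressed: starts to dip at about 1.4 N, then 0.4 N more per mm (3.4 N at 5 mm), and springs back. The bar is 8 mm wide at its narrow end, 26 mm at its wide end; narrow to wide runs counter-clockwise seen from above.
- p0 (a point): Point on the centre line of the bar's flat top at the narrow end (at the height of the untouched bar; fixed to the warmer, does not sink with the bar). The bar goes on 10 mm past it to its very end.
- p1 (a point): Point on the centre line of the bar's flat top at one sixth of the way (at the height of the untouched bar; fixed to the warmer, does not sink with the bar). 35 mm along the arc from its neighbours.
- p2 (a point): Point on the centre line of the bar's flat top at one third of the way (at the height of the untouched bar; fixed to the warmer, does not sink with the bar). 35 mm along the arc from its neighbours.
- p3 (a point): Point on the centre line of the bar's flat top at halfway (at the height of the untouched bar; fixed to the warmer, does not sink with the bar). 35 mm along the arc from its neighbours.
- p4 (a point): Point on the centre line of the bar's flat top at two thirds of the way (at the height of the untouched bar; fixed to the warmer, does not sink with the bar). 35 mm along the arc from its neighbours.
- p5 (a point): Point on the centre line of the bar's flat top at five sixths of the way (at the height of the untouched bar; fixed to the warmer, does not sink with the bar). 35 mm along the arc from its neighbours.
- p6 (a point): Point on the centre line of the bar's flat top at the wide end (at the height of the untouched bar; fixed to the warmer, does not sink with the bar). The bar goes on 10 mm past it to its very end.
- cup: Small white ceramic tea bowl, 74 mm across, 50 mm high, loose on the middle of the hot plate (its rim about 70 mm above the table). Origin: centre of its underside.
- teapot: White and cobalt ceramic teapot, 120 mm across the belly, about 190 mm over spout and handle, 110 mm high, loose, on a round 8 mm thick dark trivet to the right of the warmer. Origin: centre of its underside.
- saucers: Stack of four steel saucers, 132 mm across, 32 mm high, loose, to the left of the warmer. Origin: centre of its underside.
- jar: Amber glass jar with a twist cap, 72 mm across, 110 mm high, loose, beyond the saucers. Origin: centre of its underside.

How it is judged:
By the outcome, as a careful person would: the job done as asked, in the order asked, and still so for the second after the job is handed in, while the arm keeps its last pose, push and grip.
It also fails if it takes over 48 s, if anything falls off the work surface, if the arm or the gripper's body presses on something with over 40 N, if the wrist force passes 120 N, or if a joint passes its speed limit or range.

## Robot

A 7-joint arm with a two-finger parallel gripper is mounted at the origin on the work surface. World frame = base frame: x ahead of the robot, y to its left, z up, the work surface at z = 0. Lengths are in m, angles in rad, forces in N, time in s.
With the tool pointing down it reaches from about 0.4 to 0.85 m from the base axis. Payload 10.4 kg.
Tool frame: the origin (TCP) lies between the finger pads, 19 mm behind the fingertips; this is the grasp point; z points along the fingers, y is the line along which they close (so a half turn about z gives the same grasp; the last joint's range is limited). The gripper opens to 85 mm and grips with 20 to 120 N. Pads are 22 mm wide; open, the fingers measure 114 mm over their backs; the gripper's body (76 mm by 85 mm) begins 54 mm behind the grasp point. The pads swing forward as they close: fully open they stand 13 mm farther back than shut.
Start: joints at [-1.216, 0.332, -0.065, 1.46, 0.022, 1.35, -0.088], TCP at [0.231, 0.581, 0.25] pointing down, gripper open.
Joint ranges: [-2.6, 2.6], [-0.5, 2.12], [-1.47, 1.34], [0.16, 2.42], [-1.27, 4.41], [0.06, 2.06], [-2.6, 2.6]. Speed limits (rad/s): [2.22, 2.22, 2.79, 2.79, 3.14, 3.14, 3.14].

## Interface

Orientations are given as a unit quaternion [x, y, z, w].
In Python, from workcell import manip gives the robot as it stands.
- The arm moves only by the shell command python3 -m jog 'ROWS' [FORCE]. ROWS is JSON, a list of rows, each an object with "grip": the gripper command: -1 is fully open, 1 is shut, values between are in proportion; "slide": the shift along the tool's x, y, z in cm, a list of three; "yaw": the turn about the tool's z in rad. A call has 1 to 8 rows; each row shifts and turns the commanded pose from where the row before left it, along the tool's axes as they then stand; what a row does not reach is not made up. A row lasts 1/10 s, in which the tool goes at most 50 mm and 8.59 degrees, less where a joint would pass 70% of its speed; a pose out of reach is approached as far as the arm can. A call with a gripper value outside its range is refused whole. The fingers move at their own pace and stop on an object; FORCE is the grip in N (left out, the last holds). Time passes only in rows, so rows that do not move let the fingers close. It gives the time, the measured TCP pose, the force, the opening and the grip force at its end, in the units of the state.
- manip.get_obs(): the state, without advancing time (a new reading comes with each control period).
- manip.camera(name): name is "scene" or "side" or "wrist"; returns the picture (384x512x3 uint8, blue, green, red); there is no depth.
- manip.calibration(name): a dict with "vfov" (degrees; the focal length in pixels is half the picture's height over the tangent of half this angle, whatever the lens; pixels are square), "cx", "cy" (the principal point, pixels), "camera_from_world" (4x4, takes a point from world to camera coordinates). Camera axes: x right, y down, z forward; pixel columns grow to the right and rows downward; lengths in m; the calibration is good to about 2 mm. A picture is of the moment at which its call begins: read the wrist's pose just before it. calibration takes no time and is no camera call; for the wrist camera it gives the pose at the moment of the call.
- manip.hand_in(): hands the job in; it is judged then, once.
Trained networks look in the newest picture that a camera, given by its name, has taken for a name from the list of things; names that differ only in an ending like _2 or _b are one class to them, and where a whole thing is asked for, a point or a joint stands for the part that bears it (a point fixed in the world has none). Each returns a list of dicts, best first, with "conf" (0 to 1); they miss things now and then, are a little off and sometimes report something else, mostly with a low value. They report only what shows in the picture. A call takes as long as a camera call.
- manip.masks_of(thing, camera): "region" (384x512 bool, what is visible of it) and "centre" ([column, row] in pixels, amid what is visible of it).
The state is a dict: "clock": time; "joint_pos": joint angles; "joint_velocities": joint speeds; "tau": joint torques, N m; "position": TCP position; "ee_rot": TCP orientation; "ft_force": force on the tool from outside, world axes, zero at the start; "torque": the same for the moment, N m; "grip_width": opening from 0.0 (shut) to 1.0 (fully open); "grasp_force": force on a finger pad.
Only numpy, scipy, OpenCV 4.12 (cv2) and the standard library are available. Lean on these libraries where they do the work, as an engineer would, in place of code of your own. Each camera call takes 0.05 s, during which the arm holds its last target. There are 200 camera calls.

## Working session

There is one attempt and no reset: what is moved stays moved. The work goes in short steps, Python scripts to look and compute and a shell command to move; the robot and the scene stay as the last step left them, time stands still between calls to the robot, and variables do not carry over. Pictures are saved under pics/ and viewed, at most 10 in all, crops included, and the job is handed in when it is done.

```bash
mkdir -p pics
python3 - <<'E'
from workcell import manip
import cv2,numpy as np
o=manip.get_obs();print({k:np.round(v,3).tolist() for k,v in o.items()})
ims=[]
for c in["scene","side"]:
    im=manip.camera(c);cv2.imwrite(f"pics/{c}0.png",im)
    K=manip.calibration(c);print(c,K["vfov"],K["cx"],K["cy"],np.round(K["camera_from_world"],4).tolist())
    for t in["warmer","bar","cup","teapot"]:
        for r in manip.masks_of(t,c)[:2]:
            ys,xs=np.nonzero(r["region"]);print(c,t,round(r["conf"],2),np.round(r["centre"]),xs.min(),xs.max(),ys.min(),ys.max())
E
```

```text
{'clock': 0.0, 'joint_pos': [-1.216, 0.333, -0.065, 1.461, 0.022, 1.35, -0.088], 'joint_velocities': [-0.0, 0.001, 0.002, 0.0, 0.0, 0.0, -0.001], 'tau': [-0.001, -62.543, 0.049, -39.162, 0.016, 0.01, 0.0], 'position': [0.23, 0.581, 0.249], 'ee_rot': [0.188, 0.982, -0.001, -0.0], 'ft_force': [0.135, 0.221, 0.022], 'torque': [-0.006, 0.005, 0.023], 'grasp_force': 0.0, 'grip_width': 0.996}
scene 45.47100412572934 256.6993350208476 189.43566332590197 [[-0.7743, 0.6325, -0.0185, 0.4459], [0.3457, 0.3984, -0.8496, -0.1439], [-0.53, -0.6643, -0.5271, 1.7843], [0.0, 0.0, 0.0, 1.0]]
scene warmer 0.57 [243. 198.] 204 286 171 220
scene bar 0.65 [240. 175.] 218 277 171 185
scene cup 0.61 [247. 182.] 237 258 174 194
scene teapot 0.63 [194. 151.] 167 217 135 164
scene teapot 0.2 [246. 173.] 219 277 171 186
side 52.47592576749543 255.44064959844067 197.2071255051462 [[0.8526, 0.5223, 0.0128, -0.4774], [0.298, -0.466, -0.8331, -0.131], [-0.4292, 0.7141, -0.553, 1.47], [0.0, 0.0, 0.0, 1.0]]
side warmer 0.86 [242. 225.] 198 289 194 252
side bar 0.84 [216. 229.] 205 231 197 240
side bar 0.59 [242. 225.] 199 290 194 251
side cup 0.92 [243. 203.] 233 257 195 217
side teapot 0.66 [170. 270.] 143 196 242 297
```

Run:
```python
import cv2,numpy as np
a=cv2.imread("pics/scene0.png")[110:260,140:340];b=cv2.imread("pics/side0.png")[160:310,130:330]
cv2.imwrite("pics/both.png",np.vstack([cv2.resize(a,(800,600),interpolation=2)[::1],])) 
cv2.imwrite("pics/b2.png",cv2.resize(b,(800,600),interpolation=2))
```

```text
(no output)
```

View pics/both.png

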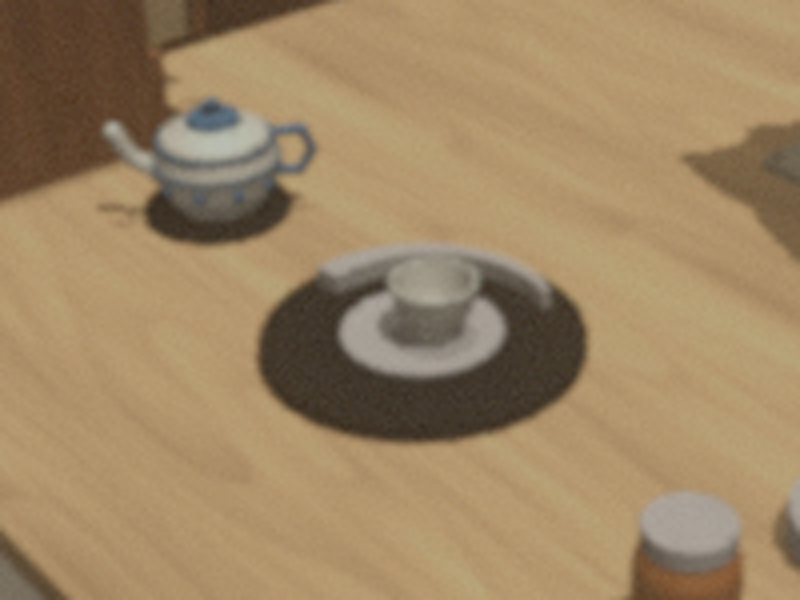

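View pics/b2.png

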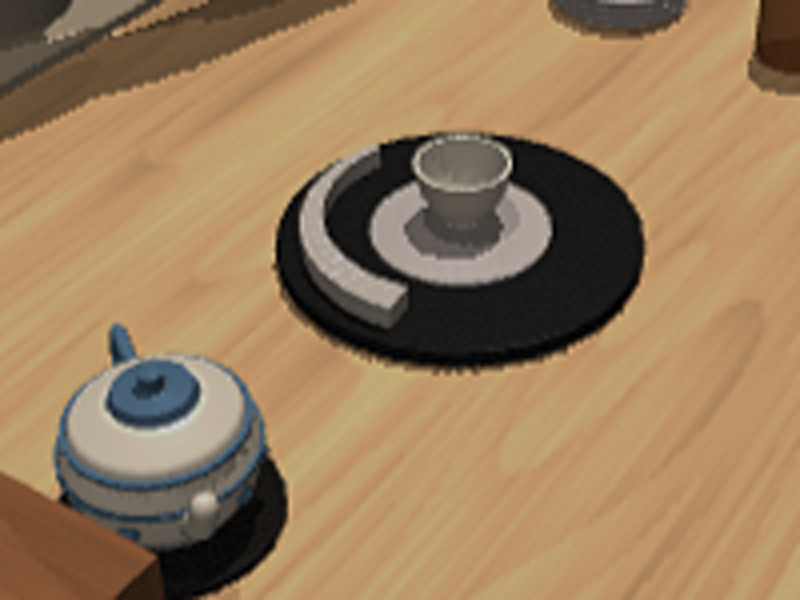

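```bash
cat > h.py <<'E'
import numpy as np
from scipy.optimize import least_squares
def proj(K,P):
    P=np.atleast_2d(P);M=np.array(K["camera_from_world"]);c=P@M[:3,:3].T+M[:3,3]
    f=192/np.tan(np.radians(K["vfov"])/2);return c[:,:2]/c[:,2:]*f+[K["cx"],K["cy"]]
def arc(x,y,yaw,s,r=.11,z=.034):   # s in -1..1, p0=-1 (narrow) .. p6=+1
    # narrow->wide ccw, centred on the warmer's -x side; p-points span 210mm arc
    a=yaw+np.pi+np.asarray(s)*.105/.11
    return np.stack([x+r*np.cos(a),y+r*np.sin(a),z+0*a],-1)
def circ(x,y,r,z):
    a=np.linspace(0,2*np.pi,180);return np.stack([x+r*np.cos(a),y+r*np.sin(a),z+0*a],-1)
def ext(p):return np.r_[p.min(0),p.max(0)]
E
python3 - <<'E'
from h import *
from workcell import manip
Ks=manip.calibration("side");Kc=manip.calibration("scene")
# disc bbox from enlarged views
bs=np.array([130+276/4,160+132/4,130+644/4,160+366/4]);bc=np.array([140+259/4,0,140+587/4,110+440/4])
ends=.115/.11
def disc(K,x,y):return ext(np.vstack([proj(K,circ(x,y,.138,.016)),proj(K,circ(x,y,.138,0))]))
e=lambda s,v,r:arc(*v,np.array([s*1.095]),r)
def res(v):
    r1=disc(Ks,v[0],v[1])-bs;r2=(disc(Kc,v[0],v[1])-bc)[[0,2,3]]
    q=[proj(Ks,e(-1,v,.11))[0]-[130+372/4,160+152/4],proj(Ks,e(1,v,.11))[0]-[130+398/4,160+305/4],
       proj(Kc,e(-1,v,.11))[0]-[140+546/4,110+297/4],proj(Kc,e(1,v,.11))[0]-[140+328/4,110+272/4]]
    return np.r_[r1,r2,np.ravel(q)]
for y0 in(0,1.5,3,-1.5):
    s=least_squares(res,[.5,.1,y0]);print(s.x.round(4),s.cost.round(1))
print(res(s.x).round(1));b=s
print(arc(*s.x,np.linspace(-1,1,7)).round(3).tolist())
M=np.linalg.inv(manip.calibration("wrist")["camera_from_world"]);print(M.round(3).tolist(),manip.calibration("wrist")["vfov"])
E
```

```text
[ 0.5671 -0.0725  0.7035] 14.0
[ 0.5671 -0.0725  0.7035] 14.0
[ 0.5671 -0.0725  0.7035] 14.0
[ 0.5671 -0.0725  0.7035] 14.0
[-0.6 -1.2  0.1  0.1 -1.5 -0.3  0.5  0.5 -2.3 -0.  -2.8 -0.9 -2.8 -1.1
 -0.8]
[[0.461, -0.045, 0.034], [0.457, -0.08, 0.034], [0.465, -0.114, 0.034], [0.483, -0.144, 0.034], [0.51, -0.166, 0.034], [0.542, -0.18, 0.034], [0.577, -0.182, 0.034]]
[[0.368, 0.88, 0.3, 0.153], [0.93, -0.349, -0.119, 0.611], [0.0, 0.323, -0.946, 0.372], [0.0, 0.0, 0.0, 1.0]] 67.22001590325615
```

```bash
python3 -m jog '[{"grip":1,"slide":[-2.8,-2.9,0],"yaw":0},{"grip":1,"slide":[-2.8,-2.9,0],"yaw":0},{"grip":1,"slide":[-2.8,-2.9,0],"yaw":0},{"grip":1,"slide":[-2.8,-2.9,0],"yaw":0},{"grip":1,"slide":[-2.8,-2.9,0],"yaw":0},{"grip":1,"slide":[-2.8,-2.9,0],"yaw":0},{"grip":1,"slide":[-2.8,-2.9,0],"yaw":0},{"grip":1,"slide":[-2.8,-2.9,0],"yaw":0}]' 20
python3 -m jog '[{"grip":1,"slide":[-2.8,-2.9,0],"yaw":0},{"grip":1,"slide":[-2.8,-2.9,0],"yaw":0},{"grip":1,"slide":[-2.8,-2.9,0],"yaw":0},{"grip":1,"slide":[-2.8,-2.9,0],"yaw":0},{"grip":1,"slide":[-2.8,-2.9,0],"yaw":0},{"grip":1,"slide":[-2.8,-2.9,0],"yaw":0},{"grip":1,"slide":[-2.8,-2.9,0],"yaw":0},{"grip":1,"slide":[-2.8,-2.9,0],"yaw":0}]'
```

```text
clock: 1.3
position: [0.3536, 0.2811, 0.2503]
ee_rot: [0.188, 0.982, 0.0, 0.0]
ft_force: [1.0, 0.6, 1.4]
grip_width: -0.001
grasp_force: 0.0
clock: 2.1
position: [0.4762, -0.0172, 0.2504]
ee_rot: [0.188, 0.982, 0.0, 0.0]
ft_force: [1.1, 0.7, 0.2]
grip_width: 0.004
grasp_force: 0.0
```

```bash
python3 -m jog '[{"grip":1,"slide":[-0.5,-4,0],"yaw":0},{"grip":1,"slide":[-0.5,-4,0],"yaw":0},{"grip":1,"slide":[0,0,0],"yaw":0},{"grip":1,"slide":[0,0,0],"yaw":0}]'
python3 - <<'E'
from workcell import manip
from h import *
import cv2
K=manip.calibration("wrist");im=manip.camera("wrist");v=cv2.resize(im,(800,600))
for t in["bar","warmer","teapot"]:
    for r in manip.masks_of(t,"wrist")[:2]:print(t,round(r["conf"],2),np.round(r["centre"]),r["region"].sum()); 
for s in np.linspace(-1,1,7):
    p=proj(K,arc(.5671,-.0725,.7035,np.array([s])))[0]*800/512;cv2.circle(v,tuple(int(a) for a in p),3,(0,0,255),-1)
cv2.imwrite("pics/w1.png",v);cv2.imwrite("pics/w1raw.png",im);np.savez("w1.npz",**{k:np.array(x) for k,x in K.items()})
print(manip.get_obs()["position"],manip.get_obs()["joint_pos"])
E
```

```text
clock: 2.5
position: [0.4555, -0.0941, 0.2502]
ee_rot: [0.189, 0.982, 0.0, 0.0]
ft_force: [-0.2, 1.4, -0.1]
grip_width: -0.005
grasp_force: 0.0
bar 0.96 [225. 195.] 2335
bar 0.34 [ 72. 310.] 5967
warmer 0.69 [307. 199.] 21100
teapot 0.71 [ 75. 308.] 5822
[ 0.45582215 -0.09247327  0.24994029] [-0.518752   -0.06102493  0.60608411  1.89132105  0.03600786  1.30068542
  1.27188809]
```

View pics/w1.png

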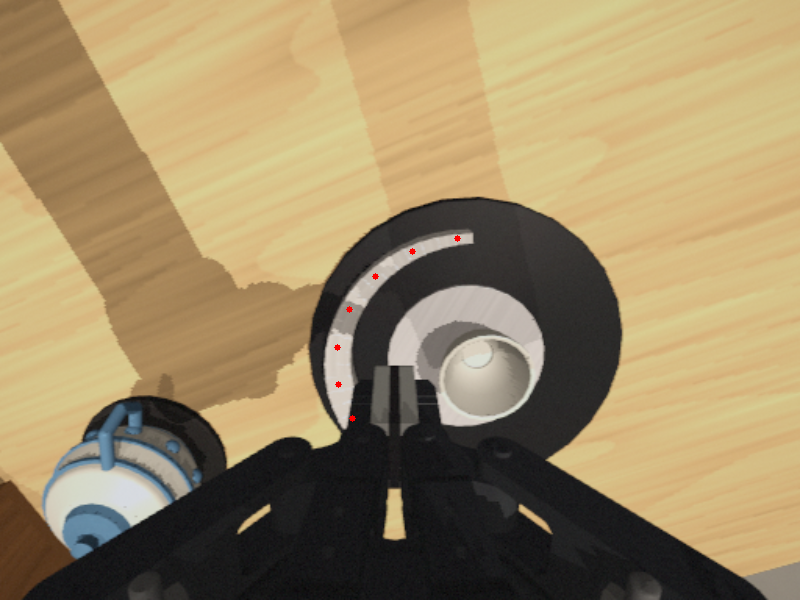

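Run:
```python
from h import *
import cv2
from scipy.optimize import minimize
K=dict(np.load("w1.npz"));im=cv2.imread("pics/w1raw.png")
g=cv2.GaussianBlur(cv2.cvtColor(im,cv2.COLOR_BGR2GRAY).astype(float),(0,0),.8)
s=np.linspace(-1.09,.55,80);u=np.linspace(-1,1,9)
w=lambda s:.004+.009*(s+1.0952)/2.19
# edge contrast: inside-just minus outside-just along the bar's top outline + the narrow end, + disc rim vs table
def S(P):
    p=proj(K,P).astype(np.float32);return cv2.remap(g.astype(np.float32),p[None,:,0],p[None,:,1],1)[0]
d=.0015
a=np.linspace(0,2*np.pi,200)
def cost(v):
    c=0
    for sg in(-1,1):
        c-=np.mean(S(arc(*v,s,.11+sg*(w(s)-d)))-S(arc(*v,s,.11+sg*(w(s)+d))))
    e=.11+.003*u
    c-=.6*np.mean(S(arc(*v,-1.0952+.015*np.ones(9),e))-S(arc(*v,-1.0952-.015*np.ones(9),e)))
    return c
def rim(v):
    a=np.radians(np.arange(80,200,1.5))*1.  # world angles; rim of the disc in view
    P=lambda r:np.stack([v[0]+r*np.cos(a),v[1]+r*np.sin(a),.016+0*a],-1)
    return -np.mean(S(P(.1405))-S(P(.1355)))
v0=np.array([.5671,-.0725,.7035])
for f in(cost,lambda v:cost(v)+rim(v)):
  best=min((minimize(f,v0+[dx,dy,da],method="Nelder-Mead",options=dict(initial_simplex=v0+[dx,dy,da]+np.vstack([np.zeros(3),np.diag([.003,.003,.03])]))) for dx in(-.004,0,.004) for dy in(-.004,0,.004) for da in(-.04,0,.04)),key=lambda r:r.fun)
  print(best.x.round(4),best.fun,f(v0))
v=best.x;print(arc(*v,np.linspace(-1,1,7)).round(4).tolist())
o=im[100:300,170:430].copy();o=cv2.resize(o,None,fx=3,fy=3)
for P in(arc(*v,s,.11+w(s)),arc(*v,s,.11-w(s)),circ(v[0],v[1],.138,.016),arc(*v,np.linspace(-1,1,7))):
    for p in proj(K,P):cv2.circle(o,tuple(int(round(x)) for x in (p-[170,100]+.5)*3),1,(0,0,255),-1)
cv2.imwrite("pics/fit.png",o)
```

```text
[ 0.5671 -0.0724  0.6892] -267.7441711425781 -235.48448
[ 0.567  -0.0729  0.6841] -381.0906982421875 -346.47952
[[0.461, -0.0436, 0.034], [0.4572, -0.0782, 0.034], [0.4643, -0.1123, 0.034], [0.4818, -0.1425, 0.034], [0.5078, -0.1656, 0.034], [0.5398, -0.1795, 0.034], [0.5745, -0.1827, 0.034]]
```

View pics/fit.png

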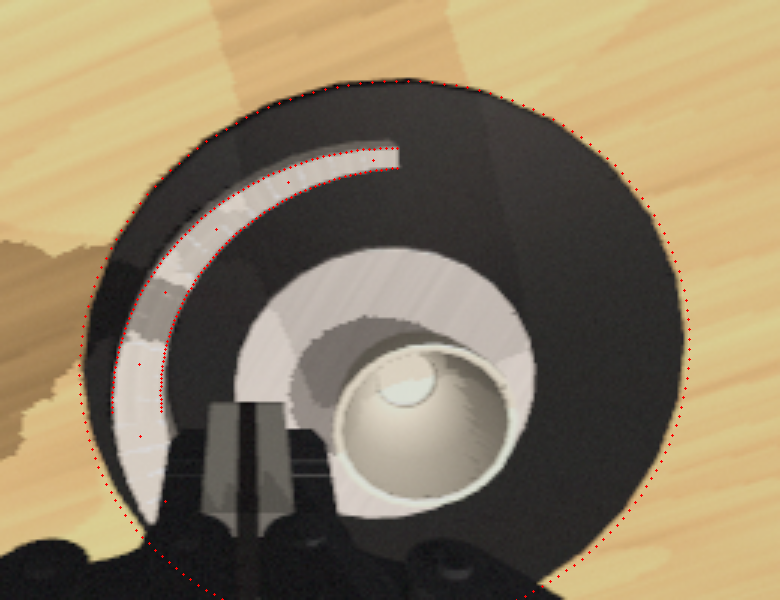

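```bash
python3 -m jog '[{"grip":1,"slide":[0.65,2.35,0],"yaw":0},{"grip":1,"slide":[0.65,2.35,0],"yaw":0},{"grip":1,"slide":[0,0,4],"yaw":0},{"grip":1,"slide":[0,0,4],"yaw":0},{"grip":1,"slide":[0,0,4],"yaw":0},{"grip":1,"slide":[0,0,3.5],"yaw":0},{"grip":1,"slide":[0,0,1.5],"yaw":0},{"grip":1,"slide":[0,0,0],"yaw":0}]'
python3 -m jog '[{"grip":1,"slide":[0,0,0],"yaw":0},{"grip":1,"slide":[0,0,0],"yaw":0}]'
python3 - <<'E'
from workcell import manip
import cv2
from h import *
o=manip.get_obs();print(o["position"],o["ee_rot"],o["ft_force"])
w=manip.camera("wrist")[120:384,100:412];s=manip.camera("side")[150:282,140:296]
v=np.hstack([cv2.resize(w,(400,338)),cv2.resize(s,(400,338),interpolation=2)]);cv2.imwrite("pics/p0.png",v)
E
```

```text
clock: 3.5
position: [0.4594, -0.0445, 0.078]
ee_rot: [0.187, 0.982, -0.001, -0.002]
ft_force: [0.1, 0.3, 0.2]
grip_width: -0.002
grasp_force: 0.0
clock: 3.7
position: [0.4618, -0.0448, 0.0812]
ee_rot: [0.188, 0.982, 0.0, 0.001]
ft_force: [-0.5, -0.2, -1.0]
grip_width: 0.002
grasp_force: 0.0
[ 0.46175813 -0.04479705  0.08116409] [1.87506682e-01 9.82262819e-01 4.26749104e-04 9.03770365e-04] [-0.48066247 -0.21907406 -1.04962046]
```

View pics/p0.png

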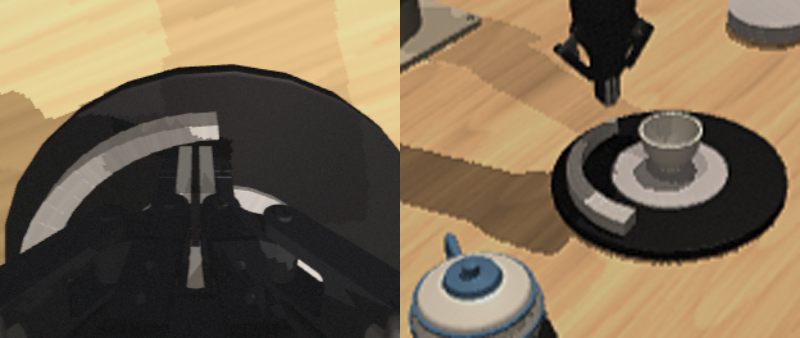

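```bash
cat > avg.py <<'E'
from workcell import manip
import numpy as np
P=[];F=[]
for i in range(12):
    manip.camera("wrist");o=manip.get_obs();P.append(o["position"]);F.append(o["ft_force"])
print(o["clock"],np.mean(P,0).round(4),np.std(P,0).round(4),np.mean(F,0).round(2),np.std(F,0).round(2),o["ee_rot"].round(3) if hasattr(o["ee_rot"],'round') else o["ee_rot"])
E
python3 -m jog '[{"grip":1,"slide":[0,0,0.8],"yaw":0},{"grip":1,"slide":[0,0,0.8],"yaw":0},{"grip":1,"slide":[0,0,0.8],"yaw":0},{"grip":1,"slide":[0,0,0],"yaw":0},{"grip":1,"slide":[0,0,0],"yaw":0}]' >/dev/null; python3 avg.py
```

```text
4.9 [ 0.4609 -0.0451  0.0561] [0.0001 0.0001 0.0001] [ 0.1   0.43 -0.06] [0.54 0.57 0.42] [0.188 0.982 0.    0.   ]
```

```bash
python3 -m jog '[{"grip":1,"slide":[0.05,0.12,0],"yaw":0},{"grip":1,"slide":[0,0,0.2],"yaw":0},{"grip":1,"slide":[0,0,0.2],"yaw":0},{"grip":1,"slide":[0,0,0.2],"yaw":0},{"grip":1,"slide":[0,0,0.2],"yaw":0},{"grip":1,"slide":[0,0,0],"yaw":0},{"grip":1,"slide":[0,0,0],"yaw":0}]' ; python3 avg.py
python3 - <<'E'
import numpy as np
from h import *
v=[.567,-.0727,.686];s=np.linspace(-1,1,25);p=arc(*v,s)[:,:2]
d=np.diff(p,axis=0);x=np.array([-.929,.369]);y=np.array([.369,.929])
print((np.c_[d@x,d@y]*100).round(2).tolist())
print(p[[0,8,16,24]].round(4).tolist())
E
```

```text
clock: 5.6
position: [0.4609, -0.0437, 0.048]
ee_rot: [0.188, 0.982, 0.0, 0.0]
ft_force: [-0.5, 1.3, 3.3]
grip_width: -0.005
grasp_force: 1.7
6.2 [ 0.4609 -0.0437  0.0481] [0. 0. 0.] [-0.26  1.83  2.95] [0.52 0.44 0.57] [0.188 0.982 0.    0.   ]
[[-0.13, -0.86], [-0.2, -0.85], [-0.27, -0.83], [-0.33, -0.81], [-0.39, -0.78], [-0.45, -0.75], [-0.51, -0.71], [-0.57, -0.67], [-0.62, -0.62], [-0.67, -0.57], [-0.71, -0.51], [-0.75, -0.45], [-0.78, -0.39], [-0.81, -0.33], [-0.83, -0.26], [-0.85, -0.2], [-0.86, -0.13], [-0.87, -0.06], [-0.87, 0.01], [-0.87, 0.08], [-0.86, 0.15], [-0.85, 0.22], [-0.83, 0.28], [-0.8, 0.35]]
[[0.4609, -0.0435], [0.4644, -0.1123], [0.508, -0.1655], [0.5747, -0.1824]]
```

```bash
python3 -m jog '[{"grip":1,"slide":[-0.13,-0.86,0.03],"yaw":0},{"grip":1,"slide":[-0.20,-0.85,0],"yaw":0},{"grip":1,"slide":[-0.27,-0.83,0],"yaw":0},{"grip":1,"slide":[-0.33,-0.81,0],"yaw":0},{"grip":1,"slide":[-0.39,-0.78,0],"yaw":0},{"grip":1,"slide":[-0.45,-0.75,0],"yaw":0},{"grip":1,"slide":[-0.51,-0.71,0],"yaw":0},{"grip":1,"slide":[-0.57,-0.67,0],"yaw":0}]'
```

```text
clock: 7.0
position: [0.4642, -0.1133, 0.0476]
ee_rot: [0.188, 0.982, 0.0, -0.0]
ft_force: [-0.6, 3.0, 2.9]
grip_width: -0.002
grasp_force: 1.7
```

```bash
python3 -m jog '[{"grip":1,"slide":[-0.62,-0.60,0],"yaw":0},{"grip":1,"slide":[-0.67,-0.56,0],"yaw":0},{"grip":1,"slide":[-0.71,-0.50,0],"yaw":0},{"grip":1,"slide":[-0.75,-0.44,0],"yaw":0},{"grip":1,"slide":[-0.78,-0.38,0],"yaw":0},{"grip":1,"slide":[-0.81,-0.33,0],"yaw":0},{"grip":1,"slide":[-0.83,-0.26,0],"yaw":0},{"grip":1,"slide":[-0.85,-0.20,0],"yaw":0}]'
```

```text
clock: 7.8
position: [0.5086, -0.1657, 0.0476]
ee_rot: [0.188, 0.982, -0.0, -0.0]
ft_force: [-2.7, 1.7, 3.7]
grip_width: -0.001
grasp_force: 1.8
```

```bash
python3 -m jog '[{"grip":1,"slide":[-0.86,-0.13,0],"yaw":0},{"grip":1,"slide":[-0.87,-0.06,0],"yaw":0},{"grip":1,"slide":[-0.87,0.01,0],"yaw":0},{"grip":1,"slide":[-0.87,0.08,0],"yaw":0},{"grip":1,"slide":[-0.86,0.15,0],"yaw":0},{"grip":1,"slide":[-0.85,0.22,0],"yaw":0},{"grip":1,"slide":[-0.83,0.28,0],"yaw":0},{"grip":1,"slide":[-0.80,0.35,0],"yaw":0}]'; python3 -m jog '[{"grip":1,"slide":[0,0,0],"yaw":0},{"grip":1,"slide":[0,0,0],"yaw":0}]'>/dev/null; python3 avg.py
python3 - <<'E'
from workcell import manip
import cv2,numpy as np
w=manip.camera("wrist")[120:384,100:412];s=manip.camera("side")[150:282,140:296]
cv2.imwrite("pics/p6.png",np.hstack([cv2.resize(w,(400,338)),cv2.resize(s,(400,338),interpolation=2)]))
E
```

```text
clock: 8.6
position: [0.5754, -0.182, 0.0477]
ee_rot: [0.188, 0.982, -0.0, 0.0]
ft_force: [-3.0, -0.2, 3.8]
grip_width: 0.001
grasp_force: 1.7
9.4 [ 0.575  -0.1818  0.0479] [0.0003 0.     0.0001] [2.38 0.35 3.32] [0.47 0.45 0.45] [0.188 0.982 0.    0.   ]
```

View pics/p6.png

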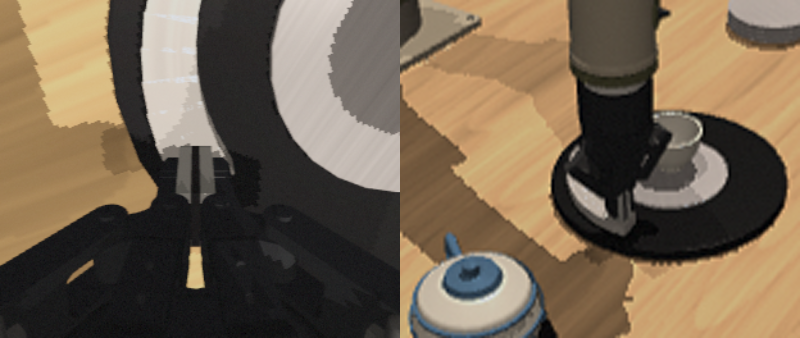

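The closed fingertips rest on the wide end of the bar: at (195,150) in the wrist crop and (625,230) in the side crop. The press is about 3.3 N, roughly 5 mm of dip, and the cup and teapot have not moved.

```bash
python3 -c "
from workcell import manip
print(manip.hand_in())"
```

```text
the job is handed in; nothing more can be done
None
```

I traced the bar from the narrow to the wide end in one unbroken stroke, pressing at about 3–4 N (roughly 5 mm of dip by arm height, well short of the stop). The fingertips are still holding the wide end lightly pressed, and the job is handed in at about 9.5 s; the verdict has not been reported.

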